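Raise the inspection camera's telescoping mast and hold it up

TASK

Raise the small inspection camera on its telescoping mast next to the cabinet frame: take its black grip gently between the fingers so that they squeeze in the release button on its side (never squeezing the thin shell harder than about 60 N), and with the button held in pull the head straight up, past the first stop, until both tubes are fully out at the second stop. Finish while holding it there with the button still squeezed, because the head sinks when let go; leave the bin, the bar offcut, the screwdriver and the bracket where they are.

Things in the scene. Friction and masses are not known exactly. Their poses are not given: they have to be found in the camera images.
- mast: the camera mast, screwed to the table: square aluminium base plate 110 x 110 x 12 mm with an upright outer tube 30 mm in diameter up to 105 mm and a black collar (38 mm in diameter) up to 125 mm. Origin: centre of the plate's underside, on the tubes' axis; z up, x is the way the camera looks, the release button is on the -y side of the grip
- mast_grip (a point): centre of the black plastic grip, the upright block on top of the mast, on the tubes' axis: 26 mm along x, 30 mm along y, 60 mm tall (30 mm above and below this point). Axes as mast; moves up with the head. 169 mm above the table with both tubes in. The +y and -y sides are free for the fingers, which close along y across grip and button (35 mm in all, 30 mm with the button in)
- mast_camera (a point): middle of the grey camera body, 34 x 52 x 38 mm (x, y, z), fixed to the +x side of the grip, 50 mm along x from mast_grip and 9 mm lower; its black lens, 30 mm in diameter, stands 20 mm out in front (+x)
- mast_button_face (a point): middle of the outer face of the grey release button, 16 mm wide and 34 mm tall, level with mast_grip and standing 5 mm proud of the grip's -y side; it goes in towards +y
- mast_button (a joint): how far the button is pressed: 0 out, 0.005 flush with the grip's side (as deep as a flat finger pushes it), 0.006 its limit; springy, 3 N at first and about 6 N when flush. From 0.003 on, the latch between head and middle tube is free; below that it locks them together when the head is down, and then only the middle tube comes out
- mast_head (a joint): how far the head with its thin inner steel tube has been pulled up out of the middle tube, m: 0 to 0.060 (hard stop). It moves lightly (the head weighs 0.2 to 0.4 kg) and sinks when let go. With the button in, it comes out first: its end is the first stop
- mast_mid (a joint): how far the middle tube (23 mm in diameter) has been pulled up out of the outer tube, m: 0 to 0.060 (hard stop); 0 to 0.012 at the start. A stiff fit: it drags with 7 N and stays where it is left. Its end, after the head's, is the second stop; the grip then stands 289 mm above the table
- bin: bystander: grey open plastic bin 160 x 120 x 70 mm, origin at the centre of its underside; leave alone
- offcut: bystander: black bar offcut 150 x 30 x 30 mm lying along its x, origin at the centre of its underside; leave alone
- screwdriver: bystander: screwdriver lying along its x; leave alone
- bracket: bystander: aluminium angle bracket 50 x 40 x 50 mm, origin at the centre of its underside; leave alone
There are look-alikes about, which are no part of the job. Of the things that look like the mast, the largest one is meant.

How it is judged:
On the way:
1. the fingers squeeze the button in while the head is still down (value of joint mast_button above 0.003 m and contact force between the fingers and mast above 3 N and value of joint mast_head below 0.01 m), for 0.1 s.
At the end, for the whole second after the job is handed in: both tubes are out to within 4 mm of their stops (grip more than 280 mm up), the button is still in by more than 3 mm, and the fingers hold the grip (value of joint each of mast_head, mast_mid above 0.056 m and value of joint mast_button above 0.003 m and contact force between the fingers and mast above 3 N and height (world z) of mast_grip above 0.28 m); the arm keeps its last pose, push and grip.
It fails at once if the grip is squeezed much harder than 60 N (both fingers' forces are added up here) (contact force between the fingers and mast above 160 N).
It fails at once if a bystander is disturbed (distance of any of bin, offcut, screwdriver, bracket from where it was at the start of the episode above 0.03 m).
It also fails if it takes over 35 s, if anything falls off the work surface, if the arm or the gripper's body presses on something with over 40 N, if the wrist force passes 120 N, or if a joint passes its speed limit or range.

ROBOT

A 6-joint arm with a two-finger parallel gripper is mounted at the origin on the work surface. World frame = base frame: x ahead of the robot, y to its left, z up, the work surface at z = 0. Lengths are in m, angles in rad, forces in N, time in s.
With the tool pointing down it reaches from about 0.225 to 0.875 m from the base axis. Payload 3.4 kg.
Tool frame: the origin (TCP) lies between the finger pads; the fingertips stand 8 mm ahead of it and the grasp point (between the pads) lies 11 mm behind it; z points along the fingers, y is the line along which they close (so a half turn about z gives the same grasp; the last joint's range is limited). The gripper opens to 85 mm and grips with 20 to 120 N. Pads are 22 mm wide; open, the fingers measure 114 mm over their backs; the gripper's body (76 mm by 85 mm) begins 54 mm behind the grasp point. The pads swing forward as they close: fully open they stand 13 mm farther back than shut.
Start: joints at [-1.464, 0.276, 1.505, -0, 1.361, -0.121], TCP at [0.13, -0.56, 0.239] pointing down, gripper open.
Joint ranges: [-2.89, 2.89], [-0.75, 2.08], [0.22, 2.7], [-1.18, 4.32], [0.11, 2.71], [-2.7, 2.7]. Speed limits (rad/s): [2.57, 2.57, 3.14, 3.14, 3.14, 3.14].

INTERFACE

Orientations are given as a unit quaternion [w, x, y, z].
In Python, from rig import manip, optics, finder gives the robot as it stands.
- The arm moves only by the tool servo_tool, never from a script. Its argument "increments" is a list of rows, each a list of 7 numbers: the shift along the tool's x, y, z in cm, then the turn, a rotation vector about the tool's x, y, z in degrees, then the closure, from -1 (fully open) to 1 (shut). In form: [[x, y, z, rx, ry, rz, gripper], ...]. A call has exactly 5 rows; each row shifts and turns the commanded pose from where the row before left it, along the tool's axes as they then stand; what a row does not reach is not made up. A row lasts 1/10 s, in which the tool goes at most 50 mm and 8.59 degrees, less where a joint would pass 70% of its speed; a pose out of reach is approached as far as the arm can. A call is refused whole if a number of a shift passes 5 or a number of a turn 8.59, either way. A call with a gripper value outside its range is refused whole. The fingers move at their own pace and stop on an object; "squeeze" is the grip in N (left out, the last holds). Time passes only in rows, so rows that do not move let the fingers close, or fill a call up. It gives the time, the measured TCP pose, the force, the opening and the grip force at its end, in the units of the state.
- manip.get_state(): the state, without advancing time (a new reading comes with each control period).
- optics.get_image(name): name is "scene" or "top" or "wrist"; returns the picture (420x560x3 uint8, red, green, blue); there is no depth.
- optics.get_calibration(name): a dict with "fov_y" (degrees; the focal length in pixels is half the picture's height over the tangent of half this angle, whatever the lens; pixels are square), "cx", "cy" (the principal point, pixels), "world_to_cam" (4x4, takes a point from world to camera coordinates). Camera axes: x right, y down, z forward; pixel columns grow to the right and rows downward; lengths in m; the calibration is good to about 2 mm. The wrist camera is an equidistant fisheye: a pixel r from the principal point sees the ray r / f radians off the axis. A picture is of the moment at which its call begins: read the wrist's pose just before it. get_calibration takes no time and is no camera call; for the wrist camera it gives the pose at the moment of the call.
- manip.sign_off(): hands the job in; it is judged then, once.
Trained networks look in the newest picture that a camera, given by its name, has taken for a name from the list of things; names that differ only in an ending like _2 or _b are one class to them, and where a whole thing is asked for, a point or a joint stands for the part that bears it (a point fixed in the world has none). Each returns a list of dicts, best first, with "p" (0 to 1); they miss things now and then, are a little off and sometimes report something else, mostly with a low value. They report only what shows in the picture. A call takes as long as a camera call. They do not tell look-alikes from the thing itself.
- finder.silhouettes(label, camera): "region" (420x560 bool, what is visible of it) and "box" ([centre column, centre row, width, height] in pixels, round what is visible of it).
- finder.tip_of(label, camera): "at" ([column, row] in pixels: a listed point, or the origin of a listed thing).
The state is a dict: "clock": time; "qpos": joint angles; "qd": joint speeds; "effort": joint torques, N m; "position": TCP position; "ee_rot": TCP orientation; "contact_force": force on the tool from outside, world axes, zero at the start; "moment": the same for the moment, N m; "width": finger opening in m; "gripper_force": force on a finger pad.
Only numpy, scipy, OpenCV 4.12 (cv2) and the standard library are available. Lean on these libraries where they do the work, as an engineer would, in place of code of your own. Each camera call takes 0.05 s, during which the arm holds its last target. There are 200 camera calls.

## Working session

There is one attempt and no reset: what is moved stays moved. The work goes in short steps, Python scripts to look and compute and a tool call to move; the robot and the scene stay as the last step left them, time stands still between calls to the robot, and variables do not carry over. Pictures are saved under pics/ and viewed, at most 10 in all, crops included, and the job is handed in when it is done.

Besides the shell and the picture viewer there is one more tool, called after "Emit:" by a JSON object that holds its "fn" and its "kwargs", one argument or row to a line. servo_tool: Moves the arm, as the interface text tells. Its arguments: {"type":"object","properties":{"increments":{"type":"array","items":{"type":"array","items":{"type":"number"}}},"squeeze":{"type":"number"}},"required":["increments"]}

```bash
mkdir -p pics; cat > h.py <<'E'
import numpy as np, cv2
from rig import manip, optics, finder
def save(n,f): cv2.imwrite(f,optics.get_image(n)[:,:,::-1])
def cal(n):
    c=optics.get_calibration(n); f=210/np.tan(np.radians(c["fov_y"])/2); return f,c["cx"],c["cy"],np.array(c["world_to_cam"])
def ray(n,uv):
    f,cx,cy,T=cal(n); d=np.array([(uv[0]-cx)/f,(uv[1]-cy)/f,1.]); 
    if n=="wrist":
        r=np.hypot(*d[:2]); d=np.array([*(d[:2]/r*np.sin(r)),np.cos(r)])
    R=T[:3,:3]; return -R.T@T[:3,3], R.T@d/np.linalg.norm(d)
def atz(n,uv,z):
    o,d=ray(n,uv); return o+d*(z-o[2])/d[2]
def proj(n,p):
    f,cx,cy,T=cal(n); q=T[:3,:3]@p+T[:3,3]; return np.array([cx+f*q[0]/q[2],cy+f*q[1]/q[2]])
def tri(a,b):
    A=0;B=0
    for o,d in (a,b):
        M=np.eye(3)-np.outer(d,d); A=A+M; B=B+M@o
    p=np.linalg.solve(A,B); return p,[np.linalg.norm(np.cross(p-o,d)) for o,d in (a,b)]
E
python3 - <<'E'
from h import *
a=optics.get_image("scene");b=optics.get_image("top")
cv2.imwrite("pics/s.png",a[:,:,::-1]);cv2.imwrite("pics/t.png",b[:,:,::-1])
for n in("scene","top"):
    print(n,cal(n))
    for l in("mast","mast_grip","mast_camera","mast_button_face"):
        for d in finder.tip_of(l,n): print(l,np.round(d["at"]),round(d["p"],2))
    for d in finder.silhouettes("mast",n): print("sil",np.round(d["box"]),d["region"].sum(),round(d["p"],2))
s=manip.get_state(); print(s["clock"],s["position"],s["ee_rot"],s["width"])
E
```

```text
scene (np.float64(405.7648390548645), 277.8670582800307, 206.439597723267, array([[ 0.0970437 ,  0.99516256,  0.01529674, -0.00417654],
       [ 0.69100734, -0.05630667, -0.72065138, -0.31380694],
       [-0.71630397,  0.08050484, -0.69312884,  1.63761315],
       [ 0.        ,  0.        ,  0.        ,  1.        ]]))
mast [345. 268.] 0.92
mast [323. 221.] 0.85
mast [334. 188.] 0.83
mast_grip [334. 182.] 0.85
mast_grip [342. 160.] 0.6
mast_grip [350. 235.] 0.59
mast_camera [317. 176.] 0.9
mast_camera [340. 234.] 0.63
mast_camera [334. 156.] 0.57
sil [339. 175.  32.  47.] 510 0.93
sil [322. 201.  48.  80.] 1658 0.74
sil [346. 254.  39.  54.] 1151 0.64
sil [323. 179.  34.  31.] 671 0.45
top (np.float64(436.0170848486762), 282.5061304156042, 216.79550298372504, array([[-0.00771521, -0.99969689,  0.02337949, -0.07939847],
       [-0.99040405,  0.00441306, -0.13813165,  0.59796698],
       [ 0.1379866 , -0.02422085, -0.99013789,  1.21046853],
       [ 0.        ,  0.        ,  0.        ,  1.        ]]))
mast [212. 180.] 0.76
mast [223. 241.] 0.74
mast [188. 297.] 0.71
mast_grip [212. 236.] 0.96
mast_grip [206. 174.] 0.67
mast_grip [183. 301.] 0.53
mast_camera [192. 310.] 0.64
mast_camera [216. 180.] 0.63
mast_camera [228. 250.] 0.59
sil [192. 300.  35.  39.] 794 0.83
sil [221. 242.  49.  46.] 1472 0.73
sil [212. 180.  35.  36.] 677 0.73
sil [223. 245.  29.  38.] 591 0.63
sil [287. 161.  18.  18.] 218 0.47
0.6 [ 0.12983415 -0.56018062  0.23934604] [ 5.41595554e-05  9.93521798e-01  1.13641691e-01 -7.26051431e-06] 0.08519958540255257
```

View pics/s.png

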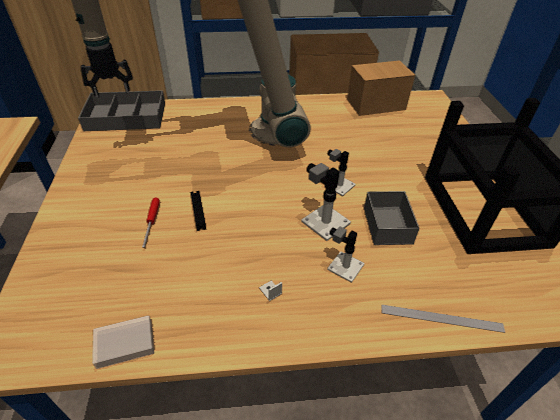

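View pics/t.png

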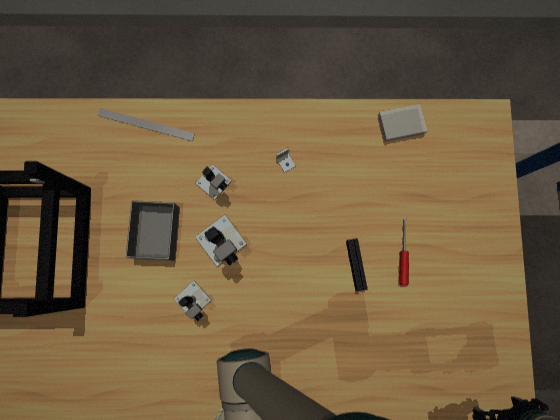

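Three candidates look like the mast. They are A at scene (327,200) / top (221,242), B at scene (341,172) / top (192,300), and C at scene (346,254) / top (212,180). A has the largest plate, about 49 px against 35 px in top, so it should be the mast. I'll check the sizes and confirm in one crop.

```bash
cat > m.py <<'E'
from h import *
a=optics.get_image("scene");b=optics.get_image("top")
c1=cv2.resize(a[140:290,280:380],(400,600),interpolation=cv2.INTER_CUBIC)
c2=cv2.resize(b[210:280,185:265],(400,350),interpolation=cv2.INTER_CUBIC)
im=np.zeros((600,800,3),np.uint8);im[:,:400]=c1;im[:350,400:]=c2
cv2.imwrite("pics/c.png",im[:,:,::-1])
for l,s,t in (("mast_grip",(334,182),(212,236)),("mast_camera",(317,176),(228,250))):
    p,e=tri(ray("scene",s),ray("top",t)); print(l,p,e)
# plate corners: bright low-saturation around A in both
for n,img,(x0,x1,y0,y1) in (("top",b,(185,260,205,280)),):
    h=cv2.cvtColor(img[y0:y1,x0:x1],cv2.COLOR_RGB2HSV)
    m=((h[:,:,1]<60)&(h[:,:,2]>140)).astype(np.uint8)
    pts=np.argwhere(m)[:,::-1]+[x0,y0]
    W=np.array([atz(n,p,.012)[:2] for p in pts])
    # keep biggest comp
    k,lab,st,_=cv2.connectedComponentsWithStats(m,connectivity=8)
    print(st[1:])
    r=cv2.minAreaRect((W*1000).astype(np.float32)); print(r)
E
python3 m.py
```

```text
mast_grip [0.53242717 0.10565978 0.16274649] [np.float64(0.004192635256899988), np.float64(0.004192635256900027)]
mast_camera [0.49632525 0.0640503  0.15786564] [np.float64(0.0034347358201621556), np.float64(0.003434735820162138)]
[[ 11  10  50  51 674]]
((535.3447265625, 97.71702575683594), (106.91141510009766, 107.00398254394531), 36.7933349609375)
```

View pics/c.png

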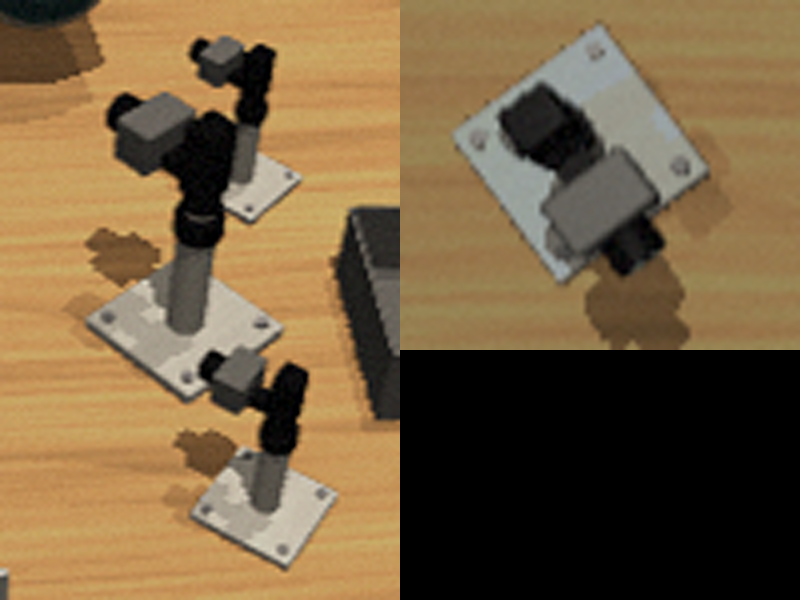

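The crop confirms A: it is clearly the biggest, with a plate of about 107 mm against the nominal 110 mm. Its lens points down-right in top, towards the robot's right. I'll refine its pose from the plate corners and the top of the grip.

```bash
cat > pose.py <<'E'
from h import *
from scipy.optimize import least_squares
ob=[("top",(-400+600,25)),("top",(55,135)),("top",(160,281)),("top",(308,172))]
ob=[("top",(x/5+185,y/5+210)) for _,(x,y) in ob]+[("scene",(x/4+280,y/4+140)) for x,y in ((87,322),(187,396),(283,328))]
off=.5*(1-1/4.5)
# corner order world: match by nearest
def cor(q):
    x,y,t=q; c,s=np.cos(t),np.sin(t)
    return [np.array([x+c*a-s*b,y+s*a+c*b,.012]) for a,b in((.055,.055),(.055,-.055),(-.055,.055),(-.055,-.055))]
def f(q):
    r=[]
    for n,uv in ob:
        e=[proj(n,p)-uv for p in cor(q)]; r+=list(min(e,key=np.linalg.norm))
    return r
s=least_squares(f,[.535,.098,np.radians(-143)]); print(s.x[:2],np.degrees(s.x[2]),np.round(s.fun,1))
q=s.x
for z in(.169,.175,.181):
    g=np.array([*q[:2],z]); c=g+[.05*np.cos(q[2]),.05*np.sin(q[2]),-.009]
    print(z,[np.round(proj(n,p)) for n in("scene","top") for p in(g,c,g+[0,0,.03])])
E
python3 pose.py
```

```text
[0.53468178 0.09774334] -142.8576769440628 [-0.7 -1.3 -2.1 -0.6 -0.6  0.3  0.3 -1.  -2.1 -1.6 -0.8 -0.3 -0.7 -1.1]
0.169 [array([330., 181.]), array([317., 175.]), array([331., 173.]), array([213., 235.]), array([225., 250.]), array([212., 233.])]
0.175 [array([330., 179.]), array([317., 173.]), array([332., 171.]), array([213., 234.]), array([225., 250.]), array([211., 233.])]
0.181 [array([331., 178.]), array([317., 172.]), array([332., 169.]), array([213., 234.]), array([225., 250.]), array([211., 233.])]
```

Emit:
{"fn": "servo_tool", "kwargs": {
  "increments": [
    [0,0,-3,0,0,0,-1],
    [0,0,-3,0,0,0,-1],
    [3.4,-3.4,0,0,0,0,-1],
    [3.4,-3.4,0,0,0,0,-1],
    [3.4,-3.4,0,0,0,0,-1]
  ],
  "squeeze": 25
}}

```text
clock: 1.2
position: [0.2067, -0.4366, 0.2994]
ee_rot: [0.0, 0.994, 0.113, 0.0]
contact_force: [0.0, 0.2, -0.4]
width: 0.0853
gripper_force: 0.0
```

Emit:
{"fn": "servo_tool", "kwargs": {
  "increments": [
    [3.4,-3.4,0,0,0,0,-1],
    [3.4,-3.4,0,0,0,0,-1],
    [3.4,-3.4,0,0,0,0,-1],
    [3.4,-3.4,0,0,0,0,-1],
    [3.4,-3.4,0,0,0,0,-1]
  ]
}}

```text
clock: 1.7
position: [0.334, -0.232, 0.2996]
ee_rot: [0.0, 0.994, 0.113, 0.0]
contact_force: [0.4, -0.4, 0.1]
width: 0.0854
gripper_force: 0.0
```

Emit:
{"fn": "servo_tool", "kwargs": {
  "increments": [
    [3.4,-3.4,0,0,0,0,-1],
    [3.4,-3.4,0,0,0,0,-1],
    [0,0,0,0,0,-8,-1],
    [0,0,0,0,0,-8,-1],
    [0,0,0,0,0,-8,-1]
  ]
}}

```text
clock: 2.2
position: [0.3846, -0.1513, 0.2994]
ee_rot: [0.0, 0.947, 0.322, 0.0]
contact_force: [0.1, -0.4, -0.1]
width: 0.0854
gripper_force: 0.0
```

```bash
cat > w.py <<'E'
from h import *
from scipy.spatial.transform import Rotation as Ro
import sys
s=manip.get_state();R=Ro.from_quat(s["ee_rot"],scalar_first=True).as_matrix();P=np.array(s["position"])
print(s["clock"],P,np.degrees(np.arctan2(R[1,0],R[0,0])),R[:,2],s["qpos"],s["contact_force"],s["width"])
q=np.array([.5347,.0977,.172]); print("to grip, tool cm",R.T@(q-P)*100)
for l in("mast_grip","mast_camera","mast_button_face"):
    optics.get_image("wrist") if l=="mast_grip" else 0
    for d in finder.tip_of(l,"wrist"):
        print(l,np.round(d["at"]),round(d["p"],2),[atz("wrist",d["at"],z)[:2].round(4) for z in(.163,.172,.202)])
save("wrist",sys.argv[1])
E
python3 w.py pics/w1.png
```

```text
2.2 [ 0.38456785 -0.15134791  0.29941988] 37.50906146537766 [ 2.24558519e-04 -3.78189046e-04 -9.99999903e-01] [-5.43479994e-01 -5.56677640e-03  1.69683520e+00 -2.09099543e-04
  1.44993647e+00  3.72684870e-01] [ 0.05404323 -0.43016544 -0.09711792] 0.08537986531449306
to grip, tool cm [ 27.07420374 -10.62011449  12.7359397 ]
mast_grip [46. 40.] 0.78 [array([0.3774, 0.1386]), array([0.3797, 0.1304]), array([0.387 , 0.1033])]
mast_camera [55. 70.] 0.56 [array([0.3583, 0.1063]), array([0.3612, 0.0992]), array([0.3707, 0.0756])]
```

View pics/w1.png

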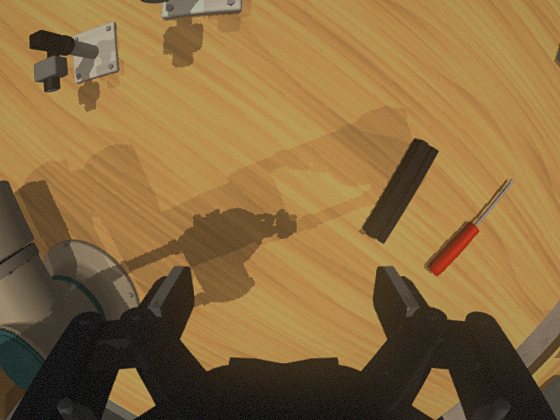

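The wrist view shows look-alike B at (75,55) and the edge of A's plate at (200,5), so A is ahead along tool +x. I'll stop about 6 cm short of it and measure again.

Emit:
{"fn": "servo_tool", "kwargs": {
  "increments": [
    [4.2,-2.1,0,0,0,0,-1],
    [4.2,-2.1,0,0,0,0,-1],
    [4.2,-2.1,0,0,0,0,-1],
    [4.2,-2.1,0,0,0,0,-1],
    [4.2,-2.1,0,0,0,0,-1]
  ]
}}

```text
clock: 2.95
position: [0.4893, 0.0596, 0.2994]
ee_rot: [0.0, 0.949, 0.316, 0.0]
contact_force: [-0.1, -0.8, -0.6]
width: 0.0855
gripper_force: 0.0
```

```bash
python3 w.py pics/w2.png
```

```text
2.95 [0.4892655  0.05960432 0.29943412] 36.898582929888406 [ 6.34476187e-04 -3.40350836e-04 -9.99999741e-01] [-1.98076057e-02  1.20613360e-01  1.55952422e+00 -3.29709538e-04
  1.46081399e+00  9.07023143e-01] [-0.10308231 -0.76881971 -0.60403154] 0.08547176164005794
to grip, tool cm [ 5.9167992  -0.32694457 12.74499516]
mast_grip [276. 133.] 0.9 [array([0.5335, 0.1034]), array([0.534 , 0.1035]), array([0.5359, 0.104 ])]
mast_grip [132. 215.] 0.73 [array([0.3941, 0.1689]), array([0.3993, 0.1668]), array([0.4166, 0.16  ])]
mast_camera [376.  17.] 0.91 [array([0.6656, 0.0958]), array([0.6617, 0.0961]), array([0.6488, 0.0972])]
mast_camera [142. 242.] 0.91 [array([0.3751, 0.1441]), array([0.3809, 0.1428]), array([0.4002, 0.1385])]
mast_camera [278. 191.] 0.85 [array([0.4935, 0.0686]), array([0.4953, 0.0698]), array([0.5015, 0.0739])]
mast_camera [488. 321.] 0.43 [array([ 0.5211, -0.2283]), array([ 0.522 , -0.2173]), array([ 0.5252, -0.1803])]
mast_button_face [256. 132.] 0.49 [array([0.5222, 0.1125]), array([0.5231, 0.1122]), array([0.526 , 0.1112])]
```

View pics/w2.png

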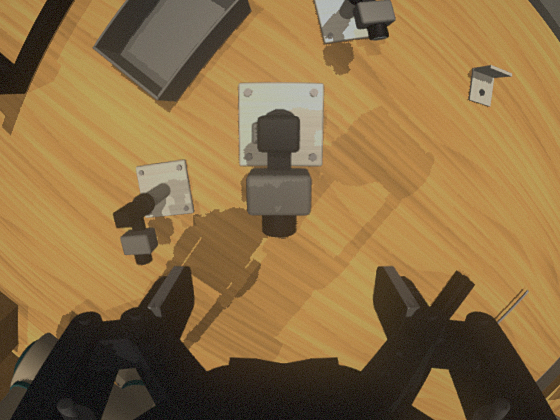

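The wrist view shows A squarely ahead: plate corners (239,84) to (324,165), grip top at about (278,133), button to its left at (256,132), and camera body at (278,191). I'll cross-check the plate and grip pixels.

```bash
python3 - <<'E'
from h import *
C=[atz("wrist",p,.012) for p in((239,84),(322,84),(324,165),(239,165))]
print("plate",np.mean(C,0),[np.linalg.norm(C[i]-C[i-1]).round(4) for i in range(4)],[np.degrees(np.arctan2(*(C[i]-C[j])[1::-1])).round(1) for i,j in((3,0),(2,1),(1,0),(2,3))])
for z in(.199,.205,.211):
    G=[atz("wrist",p,z) for p in((258,117),(298,116),(299,151),(258,151))]
    print(z,"grip",np.mean(G,0),[np.linalg.norm(G[i]-G[i-1]).round(4) for i in range(4)])
K=[atz("wrist",p,.185) for p in((247,171),(310,171),(311,214),(248,214))]
print("cam",np.mean(K,0),[np.linalg.norm(K[i]-K[i-1]).round(4) for i in range(4)])
s=[d for d in finder.tip_of("mast_grip","wrist")][0]
for t in((334,182),(212,236)):
    n="scene" if t[0]==334 else "top"
    print(tri(ray("wrist",s["at"]),ray(n,t)))
E
```

```text
plate [0.5346167  0.09607301 0.012     ] [np.float64(0.1064), np.float64(0.1059), np.float64(0.1063), np.float64(0.1119)] [np.float64(-144.0), np.float64(-140.8), np.float64(-53.2), np.float64(-53.1)]
0.199 grip [0.5340615  0.09651651 0.199     ] [np.float64(0.0247), np.float64(0.0285), np.float64(0.0254), np.float64(0.0297)]
0.205 grip [0.53442825 0.09667829 0.205     ] [np.float64(0.0241), np.float64(0.0278), np.float64(0.0248), np.float64(0.0289)]
0.211 grip [0.534795   0.09684008 0.211     ] [np.float64(0.0235), np.float64(0.0271), np.float64(0.0241), np.float64(0.0282)]
cam [0.49634576 0.06786048 0.185     ] [np.float64(0.0352), np.float64(0.049), np.float64(0.0351), np.float64(0.0508)]
(array([ 0.24904796,  0.20920652, -0.08421343]), [np.float64(0.014491536637553728), np.float64(0.014491536637553665)])
(array([0.51455082, 0.09357899, 0.37731798]), [np.float64(0.021645448278288945), np.float64(0.021645448278288893)])
```

Emit:
{"fn": "servo_tool", "kwargs": {
  "increments": [
    [3,-0.15,0,0,0,0,-1],
    [2.9,-0.15,0,0,0,0,-1],
    [0,0,3,0,0,0,-1],
    [0,0,3,0,0,0,-1],
    [0,0,2,0,0,0,-1]
  ]
}}

```text
clock: 3.75
position: [0.5327, 0.0942, 0.2175]
ee_rot: [-0.0, 0.949, 0.316, -0.001]
contact_force: [0.3, 0.1, 0.1]
width: 0.0853
gripper_force: 0.0
```

Emit:
{"fn": "servo_tool", "kwargs": {
  "increments": [
    [0,0,2,0,0,0,-1],
    [0,0,2,0,0,0,-1],
    [0,0,1.5,0,0,0,-1],
    [0,0,0.5,0,0,0,-1],
    [0,0,0,0,0,0,-1]
  ]
}}

```text
clock: 4.25
position: [0.5334, 0.0947, 0.159]
ee_rot: [-0.0, 0.949, 0.317, -0.001]
contact_force: [-0.3, 0.8, -0.1]
width: 0.0851
gripper_force: 0.0
```

```bash
python3 w.py pics/w3.png|head -3; python3 - <<'E'
from h import *
a=optics.get_image("scene")[110:260,270:390]
w=cv2.imread("pics/w3.png")
im=np.zeros((420,800,3),np.uint8); im[:,:464]=w[:,48:512]; im[:,464:]=cv2.resize(a,(336,420),interpolation=cv2.INTER_CUBIC)[:,:,::-1]
cv2.imwrite("pics/w3b.png",im)
E
```

```text
4.25 [0.53338114 0.09472298 0.15899395] 36.914368701735626 [-1.23317810e-03 -3.36512943e-04 -9.99999183e-01] [ 4.74795843e-02  2.85022039e-01  1.70228490e+00 -3.03389944e-04
  1.15553349e+00  9.74121486e-01] [-0.28963483  0.7818963  -0.05934729] 0.08509062758697498
to grip, tool cm [ 0.28270807 -0.15942258 -1.30086704]
```

View pics/w3b.png

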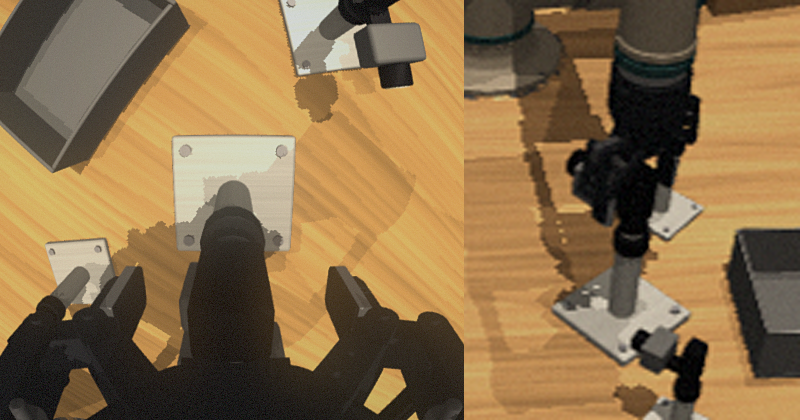

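The grip sits midway between the finger pads (inner faces at 145 and 328, grip with button from 181 to 278) with nothing touched. Now I'll make a small centring shift and close gently.

Emit:
{"fn": "servo_tool", "kwargs": {
  "increments": [
    [0.2,-0.1,0,0,0,0,-1],
    [0,0,0,0,0,0,0],
    [0,0,0,0,0,0,0.2],
    [0,0,0,0,0,0,0.4],
    [0,0,0,0,0,0,0.6]
  ],
  "squeeze": 25
}}

```text
clock: 5.05
position: [0.5347, 0.0984, 0.1593]
ee_rot: [-0.0, 0.948, 0.318, -0.0]
contact_force: [3.2, -4.0, -3.0]
width: 0.0296
gripper_force: 31.2
```

Emit:
{"fn": "servo_tool", "kwargs": {
  "increments": [
    [0,0,0,0,0,0,0.8],
    [0,0,0,0,0,0,1],
    [0,0,0,0,0,0,1],
    [0,0,0,0,0,0,1],
    [0,0,0,0,0,0,1]
  ]
}}

```text
clock: 5.55
position: [0.5348, 0.0982, 0.1593]
ee_rot: [-0.0, 0.948, 0.318, -0.0]
contact_force: [0.4, 0.3, 1.5]
width: 0.0299
gripper_force: 31.3
```

Width is 30 mm, so the button is flush and held in. Both pads together read about 62 N, so I'll ease off slightly and lift.

Emit:
{"fn": "servo_tool", "kwargs": {
  "increments": [
    [0,0,0,0,0,0,1],
    [0,0,-0.5,0,0,0,1],
    [0,0,-1,0,0,0,1],
    [0,0,-1,0,0,0,1],
    [0,0,-1,0,0,0,1]
  ],
  "squeeze": 22
}}

```text
clock: 6.05
position: [0.5347, 0.0981, 0.1949]
ee_rot: [-0.0, 0.948, 0.318, -0.0]
contact_force: [0.5, 1.0, -4.9]
width: 0.0298
gripper_force: 30.6
```

Emit:
{"fn": "servo_tool", "kwargs": {
  "increments": [
    [0,0,-1,0,0,0,1],
    [0,0,-0.5,0,0,0,1],
    [0,0,-0.5,0,0,0,1],
    [0,0,-0.5,0,0,0,1],
    [0,0,-0.5,0,0,0,1]
  ]
}}

```text
clock: 6.55
position: [0.5346, 0.0981, 0.2235]
ee_rot: [-0.0, 0.948, 0.318, -0.001]
contact_force: [2.0, 1.4, -12.7]
width: 0.0299
gripper_force: 29.8
```

Emit:
{"fn": "servo_tool", "kwargs": {
  "increments": [
    [0,0,-0.5,0,0,0,1],
    [0,0,-0.5,0,0,0,1],
    [0,0,-0.5,0,0,0,1],
    [0,0,-0.5,0,0,0,1],
    [0,0,-0.5,0,0,0,1]
  ]
}}

```text
clock: 7.05
position: [0.5346, 0.0981, 0.2494]
ee_rot: [-0.0, 0.948, 0.318, -0.0]
contact_force: [2.0, 1.8, -11.9]
width: 0.0293
gripper_force: 29.8
```

Drag rose from 5 N to 12 N past the first stop, so the middle tube is now coming out. I'll continue and then creep to the second stop.

Emit:
{"fn": "servo_tool", "kwargs": {
  "increments": [
    [0,0,-0.5,0,0,0,1],
    [0,0,-0.4,0,0,0,1],
    [0,0,-0.4,0,0,0,1],
    [0,0,-0.2,0,0,0,1],
    [0,0,0,0,0,0,1]
  ]
}}

```text
clock: 7.55
position: [0.5347, 0.0981, 0.2649]
ee_rot: [-0.0, 0.948, 0.318, 0.0]
contact_force: [-0.1, 1.2, -7.9]
width: 0.0296
gripper_force: 30.1
```

Emit:
{"fn": "servo_tool", "kwargs": {
  "increments": [
    [0,0,-0.2,0,0,0,1],
    [0,0,-0.2,0,0,0,1],
    [0,0,-0.2,0,0,0,1],
    [0,0,-0.2,0,0,0,1],
    [0,0,0,0,0,0,1]
  ]
}}

```text
clock: 8.05
position: [0.5347, 0.0981, 0.2726]
ee_rot: [-0.0, 0.948, 0.318, -0.0]
contact_force: [-0.2, 1.7, -10.2]
width: 0.0298
gripper_force: 29.9
```

Emit:
{"fn": "servo_tool", "kwargs": {
  "increments": [
    [0,0,-0.1,0,0,0,1],
    [0,0,-0.1,0,0,0,1],
    [0,0,-0.1,0,0,0,1],
    [0,0,-0.1,0,0,0,1],
    [0,0,0,0,0,0,1]
  ]
}}

```text
clock: 8.55
position: [0.5345, 0.0979, 0.2732]
ee_rot: [-0.0, 0.948, 0.318, -0.002]
contact_force: [4.0, 1.5, -28.8]
width: 0.0295
gripper_force: 28.2
```

Emit:
{"fn": "servo_tool", "kwargs": {
  "increments": [
    [0,0,-0.1,0,0,0,1],
    [0,0,-0.1,0,0,0,1],
    [0,0,-0.05,0,0,0,1],
    [0,0,0,0,0,0,1],
    [0,0,0,0,0,0,1]
  ]
}}

```text
clock: 9.05
position: [0.5342, 0.0978, 0.2735]
ee_rot: [-0.0, 0.948, 0.318, -0.003]
contact_force: [4.8, 1.9, -35.4]
width: 0.0293
gripper_force: 27.5
```

The force jumped to 35 N with no more travel, so this is the second stop, after 114 mm of travel. I'll ease the pull a little and verify.

Emit:
{"fn": "servo_tool", "kwargs": {
  "increments": [
    [0,0,0.1,0,0,0,1],
    [0,0,0.1,0,0,0,1],
    [0,0,0.1,0,0,0,1],
    [0,0,0,0,0,0,1],
    [0,0,0,0,0,0,1]
  ]
}}

```text
clock: 9.55
position: [0.5343, 0.0979, 0.2735]
ee_rot: [-0.0, 0.948, 0.318, -0.002]
contact_force: [3.6, 2.0, -26.8]
width: 0.0297
gripper_force: 28.1
```

```bash
python3 - <<'E'
from h import *
a=optics.get_image("scene"); b=optics.get_image("wrist")
s=manip.get_state(); print(s["clock"],s["position"],s["contact_force"],s["width"],s["gripper_force"])
for z in(.125,.185,.259,.289): print(z,proj("scene",np.array([.5346,.097,z])))
for d in finder.tip_of("mast_grip","scene")+finder.tip_of("mast_camera","scene"): print(np.round(d["at"]),d["p"])
im=np.zeros((450,800,3),np.uint8); im[:,:360]=cv2.resize(a[90:240,270:390],(360,450),interpolation=cv2.INTER_CUBIC)[:,:,::-1]; im[:420,360:]=b[:,60:500,::-1]
cv2.imwrite("pics/e.png",im)
E
```

```text
9.65 [0.53428902 0.09780836 0.27342691] [  3.50261197   1.66307996 -28.51037387] 0.029906406988825244 28.14246453344822
0.125 [328.29961182 192.65779033]
0.185 [330.4770618  176.68429336]
0.259 [333.39290403 155.29404452]
0.289 [334.65522656 146.03380649]
[351. 237.] 0.84
[337. 146.] 0.77
[153. 221.] 0.5
[342. 155.] 0.41
[322. 143.] 0.73
[340. 235.] 0.56
[333. 156.] 0.43
```

View pics/e.png

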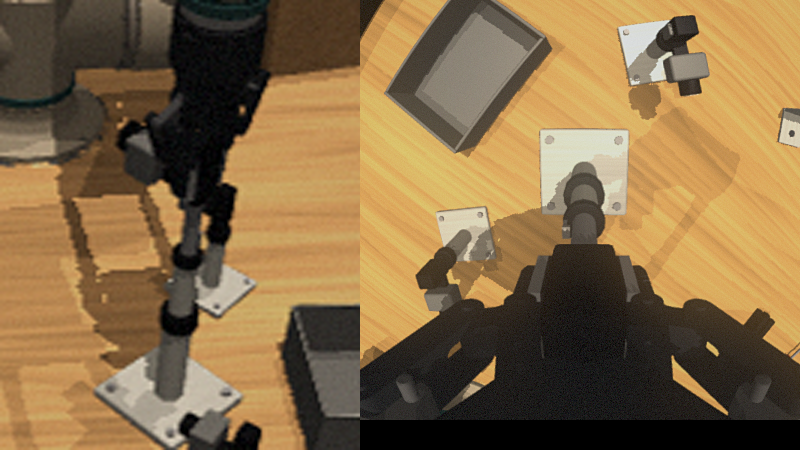

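The picture shows both tubes out: collar at crop (180,320), a second ring at (187,258), and the thin tube above it. The grip is detected at scene (337,146), and a grip 0.289 m up should appear at (335,146). The width is still 30 mm, so the button is in and the grip is steady.

```bash
python3 -c "
from rig import manip
print(manip.sign_off())"
```

```text
the job is handed in; nothing more can be done
None
```

I handed the job in at about 9.7 s, holding the largest mast's head at the second stop with both tubes out, the grip about 289 mm up and the button squeezed flush at about 28 N per finger; the bystanders were not touched, and the sign-off gave no verdict.

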